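# Find the soft spring buffer

## Robot

A 7-joint arm with a two-finger parallel gripper is mounted at the origin on a cart in front of the work surface, level with it; the furniture and walls round the work are solid. World frame = base frame: x ahead of the robot, y to its left, z up, the work surface at z = 0. Lengths are in m, angles in rad, forces in N, time in s.
With the tool pointing down it reaches from about 0.425 to 0.925 m from the base axis. Payload 6.8 kg.
Tool frame: the origin (TCP) lies on the mounting face of the last link; the fingertips stand 173 mm ahead of it and the grasp point (between the pads) lies 155 mm ahead of it; z points along the fingers, y is the line along which they close (so a half turn about z gives the same grasp; the last joint's range is limited). The gripper opens to 85 mm and grips with 20 to 120 N. Pads are 22 mm wide; open, the fingers measure 114 mm over their backs; the gripper's body (76 mm by 85 mm) begins 54 mm behind the grasp point. The pads swing forward as they close: fully open they stand 13 mm farther back than shut.
Start: joints at [1.044, 0.477, 0.022, 1.555, -0.011, 1.109, -0.083], TCP at [0.275, -0.617, 0.405] pointing down, gripper open.
Joint ranges: [-2.96, 2.96], [-0.34, 2.1], [-1.41, 1.46], [0.24, 2.44], [-1.37, 4.51], [0.17, 1.92], [-2.96, 2.96]. Speed limits (rad/s): [2.39, 2.39, 3.14, 3.14, 3.14, 3.14, 3.14].

## Interface

Orientations are given as a unit quaternion [w, x, y, z].
In Python, from station import bot gives the robot as it stands. The module is installed in compiled form; this text tells all that it offers.
- The arm moves only by the shell command python3 -m pendant 'ROWS' [FORCE]. ROWS is JSON, a list of rows, each a list of 5 numbers: the finger opening in m, from 0 to 0.0854, then the shift along the tool's x, y, z in m, then the turn about the tool's z in degrees. In form: [[jaw, x, y, z, yaw], ...]. A call has 1 to 12 rows; each row shifts and turns the commanded pose from where the row before left it, along the tool's axes as they then stand; what a row does not reach is not made up. A row lasts 1/12 s, in which the tool goes at most 41.7 mm and 7.16 degrees, less where a joint would pass 70% of its speed; a pose out of reach is approached as far as the arm can. A call with a gripper value outside its range is refused whole. The fingers move at their own pace and stop on an object; FORCE is the grip in N (left out, the last holds). Time passes only in rows, so rows that do not move let the fingers close. It gives the time, the measured TCP pose, the force, the opening and the grip force at its end, in the units of the state.
- bot.get_obs(): the state, without advancing time (a new reading comes with each control period).
- bot.read_camera(name): name is "scene" or "side" or "wrist"; returns (picture, depth): 420x560x3 uint8, blue, green, red; 420x560 float32, m along the optical axis (not along the pixel's ray), 0 where there is no reading.
- bot.camera_model(name): a dict with "intrinsics" (3x3 intrinsics, pixels), "R" (3x3) and "t" (3): a world point X has camera coordinates R X + t. Camera axes: x right, y down, z forward; pixel columns grow to the right and rows downward; lengths in m; the calibration is good to about 2 mm. A picture is of the moment at which its call begins: read the wrist's pose just before it. camera_model takes no time and is no camera call; for the wrist camera it gives the pose at the moment of the call.
- bot.hand_in(): hands the job in; it is judged then, once.
Trained networks look in the newest picture that a camera, given by its name, has taken for a name from the list of things; names that differ only in an ending like _2 or _b are one class to them, and where a whole thing is asked for, a point or a joint stands for the part that bears it (a point fixed in the world has none). Each returns a list of dicts, best first, with "score" (0 to 1); they miss things now and then, are a little off and sometimes report something else, mostly with a low value. They report only what shows in the picture. A call takes as long as a camera call. They do not tell look-alikes from the thing itself.
- bot.boxes_of(name, camera): "at" ([column, row] in pixels, amid what is visible of it).
- bot.trace(name, camera): "mask" (420x560 bool, what is visible of it) and "at" ([column, row] in pixels, amid what is visible of it).
- bot.pinpoint(name, camera): "at" ([column, row] in pixels: a listed point, or the origin of a listed thing).
The state is a dict: "t": time; "q": joint angles; "joint_vel": joint speeds; "joint_torque": joint torques, N m; "eef_pos": TCP position; "tool_rot": TCP orientation; "contact_force": force on the tool from outside, world axes, zero at the start; "torque": the same for the moment, N m; "gripper_width": opening from 0.0 (shut) to 1.0 (fully open); "grasp_force": force on a finger pad.
Only numpy, scipy, OpenCV 4.12 (cv2) and the standard library are available. Lean on these libraries where they do the work, as an engineer would, in place of code of your own. Each camera call takes 0.05 s, during which the arm holds its last target. There are 200 camera calls.

## Task

One of the three spring buffers has gone soft. First squeeze each one from above by pressing its grey cap in about 6 mm (never more than 8 mm) and feel how hard it pushes back, then lift the soft one by its black base and set it down gently, upright, in the red tray. Leave the two good ones standing where they are, put no more than 20 N on any cap, and leave the green bottle and the tape measure alone.

Things in the scene. Friction and masses are not known exactly. Their poses are not given: they have to be found in the camera images.
- buffer_1: one of three look-alike spring buffers (its number says nothing of its place or condition): loose, 0.25 to 0.45 kg; round black base 46 mm in diameter, 38 mm high, above it a steel stem with an orange ring and a round grey sprung cap 34 mm in diameter, 8 mm thick. Origin at the centre of the base's underside, z up. The stem is set anew each time: the cap's top is 60 to 68 mm above the origin; find it by touch
- buffer_1_ring (a joint): orange witness ring (30 mm) under the cap of buffer_1: pushed down by the cap, it stays at the deepest point, so it reads how far (m) the cap was ever pressed in; starts at 0. The cap starts to give at 1 N, springs back, bottoms at 0.010 (do not go there); 6 mm in, a good buffer pushes back with 10 to 12 N, the soft one with about 4.5 N. A cap cracks above 20 N: never pinch it, lift by the base
- buffer_2: one of three look-alike spring buffers (its number says nothing of its place or condition): loose, 0.25 to 0.45 kg; round black base 46 mm in diameter, 38 mm high, above it a steel stem with an orange ring and a round grey sprung cap 34 mm in diameter, 8 mm thick. Origin at the centre of the base's underside, z up. The stem is set anew each time: the cap's top is 60 to 68 mm above the origin; find it by touch
- buffer_2_ring (a joint): orange witness ring (30 mm) under the cap of buffer_2: pushed down by the cap, it stays at the deepest point, so it reads how far (m) the cap was ever pressed in; starts at 0. The cap starts to give at 1 N, springs back, bottoms at 0.010 (do not go there); 6 mm in, a good buffer pushes back with 10 to 12 N, the soft one with about 4.5 N. A cap cracks above 20 N: never pinch it, lift by the base
- buffer_3: one of three look-alike spring buffers (its number says nothing of its place or condition): loose, 0.25 to 0.45 kg; round black base 46 mm in diameter, 38 mm high, above it a steel stem with an orange ring and a round grey sprung cap 34 mm in diameter, 8 mm thick. Origin at the centre of the base's underside, z up. The stem is set anew each time: the cap's top is 60 to 68 mm above the origin; find it by touch
- buffer_3_ring (a joint): orange witness ring (30 mm) under the cap of buffer_3: pushed down by the cap, it stays at the deepest point, so it reads how far (m) the cap was ever pressed in; starts at 0. The cap starts to give at 1 N, springs back, bottoms at 0.010 (do not go there); 6 mm in, a good buffer pushes back with 10 to 12 N, the soft one with about 4.5 N. A cap cracks above 20 N: never pinch it, lift by the base
- reject_tray: square red tray fixed to the bench, 130 x 130 mm outside, 18 mm high, walls and floor 5 mm thick (120 x 120 mm inside). Origin at the centre of its underside; x and y along its sides, z up
- green_soap: green bottle with white cap, bystander, loose, 51 x 68 x 180 mm, origin at the centre of its underside
- tape_measure: yellow tape measure, bystander, loose, 36 x 88 x 66 mm, origin at the centre of its underside
There are look-alikes about, which are no part of the job. Leave any pink look-alike of the buffer_1 alone.

How it is judged:
On the way, in this order (a step that is already met when the one before it is completed fails the run):
1. all three caps have been pressed in at least 4 mm (value of joint each of buffer_1_ring, buffer_2_ring, buffer_3_ring above 0.004 m), for 0.2 s.
2. the soft buffer stands in the red tray (x of buffer_3 in the frame of reject_tray between -0.04 and 0.04 m and y of buffer_3 in the frame of reject_tray between -0.04 and 0.04 m and z of buffer_3 in the frame of reject_tray below 0.01 m and angle between buffer_3's own z axis and vertical below 0.12 rad), for 0.2 s.
At the end, for the whole second after the job is handed in: All three rings pushed down over 4 mm; the soft buffer at rest, released, in the tray: origin within 40 mm of the tray's centre along each side and under 10 mm above its underside, upright within 0.12 rad; the good two upright within 0.12 rad and 30 mm of their start (all of step 1 and all of step 2 and distance of each of buffer_1, buffer_2 from where it was at the start of the episode below 0.03 m and angle between each of buffer_1, buffer_2's own z axis and vertical below 0.12 rad and linear speed of buffer_3 below 0.02 m/s and contact force between the fingers and buffer_3 below 0.1 N); the robot touches nothing.
It fails at once if a cap is pressed in more than 8.5 mm (value of joint any of buffer_1_ring, buffer_2_ring, buffer_3_ring above 0.0085 m).
It fails at once if the fingers press or pinch a buffer above its base with more than 20 N ((contact force between the fingers and buffer_1 above 20 N and z of the grasp point in the frame of buffer_1 above 0.045 m) or (contact force between the fingers and buffer_2 above 20 N and z of the grasp point in the frame of buffer_2 above 0.045 m) or (contact force between the fingers and buffer_3 above 20 N and z of the grasp point in the frame of buffer_3 above 0.045 m)).
It fails at once if the soft buffer is dropped into the tray (over 0.4 m/s close above its floor) (horizontal distance between buffer_3 and reject_tray below 0.07 m and z of buffer_3 in the frame of reject_tray below 0.02 m and linear speed of buffer_3 above 0.4 m/s).
It fails at once if the green bottle or the tape measure is moved more than 20 mm (distance of any of green_soap, tape_measure from where it was at the start of the episode above 0.02 m).
It also fails if it takes over 61 s, if anything falls off the work surface, if the arm or the gripper's body presses on something with over 40 N, if the wrist force passes 120 N, or if a joint passes its speed limit or range.

## Working session

There is one attempt and no reset: what is moved stays moved. The work goes in short steps, Python scripts to look and compute and a shell command to move; the robot and the scene stay as the last step left them, time stands still between calls to the robot, and variables do not carry over. Pictures are saved under pics/ and viewed, at most 10 in all, crops included, and the job is handed in when it is done.

```bash
mkdir -p pics
cat > h.py <<'E'
from station import bot
import numpy as np, cv2
def world(cam,px,d):
    m=bot.camera_model(cam);K=np.array(m["intrinsics"]);R=np.array(m["R"]);t=np.array(m["t"])
    p=np.linalg.inv(K)@np.array([px[0],px[1],1.])*d
    return R.T@(p-t)
def cloud(cam,mask,depth):
    v,u=np.nonzero(mask&(depth>0));m=bot.camera_model(cam);K=np.array(m["intrinsics"])
    d=depth[v,u];P=(np.linalg.inv(K)@np.stack([u,v,np.ones_like(u)]).astype(float))*d
    return (np.array(m["R"]).T@(P-np.array(m["t"])[:,None])).T
E
python3 - <<'E'
from h import *
np.set_printoptions(precision=3,suppress=True)
o=bot.get_obs();print({k:np.round(v,3) for k,v in o.items()})
ims=[]
for c in ["scene","side"]:
    im,d=bot.read_camera(c);cv2.imwrite(f"pics/{c}0.png",im)
    for n in ["buffer_1","reject_tray","green_soap","tape_measure"]:
        for r in bot.trace(n,c):
            P=cloud(c,r["mask"],d)
            if len(P)==0: continue
            print(c,n,round(r["score"],2),np.round(r["at"]),len(P),np.percentile(P,2,axis=0),np.percentile(P,98,axis=0))
E
```

```text
{'t': np.float64(0.0), 'q': array([ 1.044,  0.478,  0.022,  1.556, -0.012,  1.109, -0.083]), 'joint_vel': array([-0.   ,  0.   , -0.   ,  0.001,  0.001, -0.   , -0.001]), 'joint_torque': array([ -0.001, -59.646,   1.608, -28.12 ,   0.013,   0.009,  -0.   ]), 'eef_pos': array([ 0.274, -0.616,  0.404]), 'tool_rot': array([-0.001,  0.978,  0.208, -0.   ]), 'contact_force': array([-0.216,  0.384, -0.102]), 'torque': array([-0.013,  0.036,  0.005]), 'grasp_force': np.float64(0.0), 'gripper_width': np.float64(1.002)}
scene buffer_1 0.82 [251. 259.] 343 [0.451 0.156 0.006] [0.487 0.195 0.067]
scene buffer_1 0.79 [301. 233.] 328 [ 0.416 -0.006 -0.002] [0.453 0.032 0.061]
scene buffer_1 0.73 [358. 202.] 282 [ 0.389 -0.242 -0.002] [ 0.429 -0.202  0.06 ]
scene buffer_1 0.54 [338. 208.] 289 [ 0.405 -0.161  0.001] [ 0.445 -0.123  0.061]
scene reject_tray 0.74 [281. 200.] 1231 [ 0.538 -0.147 -0.   ] [ 0.666 -0.018  0.018]
scene green_soap 0.63 [328. 142.] 807 [ 0.63  -0.607 -0.003] [ 0.782 -0.357  0.176]
side buffer_1 0.79 [234. 192.] 280 [0.453 0.146 0.002] [0.496 0.184 0.069]
side buffer_1 0.77 [284. 255.] 432 [ 0.389 -0.252 -0.   ] [ 0.432 -0.21   0.061]
side buffer_1 0.71 [252. 215.] 319 [ 0.417 -0.019  0.001] [0.455 0.021 0.062]
side buffer_1 0.57 [272. 235.] 299 [ 0.406 -0.171  0.006] [ 0.444 -0.136  0.062]
side reject_tray 0.72 [297. 219.] 257 [ 0.259 -0.556 -0.   ] [ 0.629 -0.018  0.313]
side green_soap 0.87 [411. 238.] 1089 [ 0.633 -0.429  0.006] [ 0.672 -0.382  0.178]
side green_soap 0.45 [314. 220.] 179 [ 0.539 -0.155  0.002] [ 0.628 -0.022  0.02 ]
side tape_measure 0.48 [262. 162.] 225 [0.641 0.306 0.003] [0.683 0.376 0.066]
```

```bash
python3 -c "
import cv2
a=cv2.imread('pics/scene0.png')[170:290,210:400];b=cv2.imread('pics/side0.png')[150:290,190:440]
cv2.imwrite('pics/c1.png',cv2.resize(a,None,fx=4.2,fy=4.2,interpolation=2))"
```

```text
(no output)
```

View pics/scene0.png

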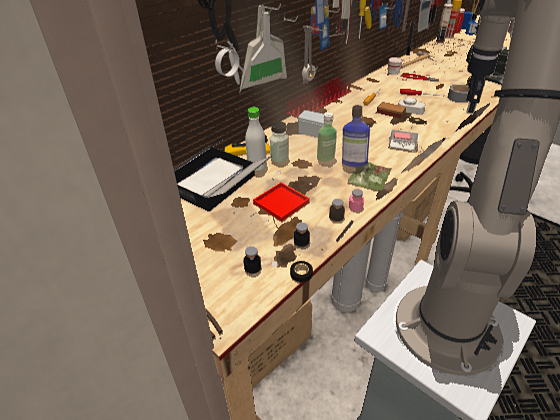

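View pics/c1.png

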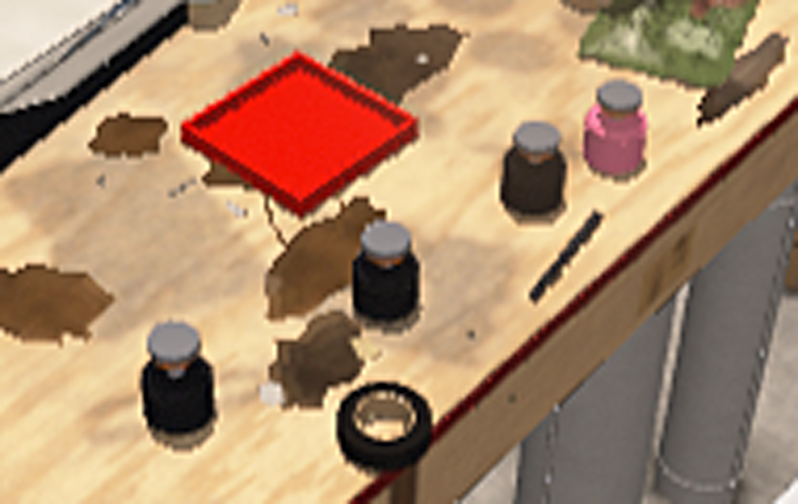

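The scene picture shows black buffers at (251,259), (301,233) and (338,208), which match the description. The one at (358,202) is pink, so it is the look-alike to leave alone. The crop confirms this. The tray is at (281,200).

```bash
python3 -m pendant '[[0,0,0,0,6],[0,0,0,0,6],[0,0,0,0,6],[0,0,0,0,6],[0,0.013,-0.037,0,0],[0,0.013,-0.037,0,0],[0,0.013,-0.037,0,0],[0,0.013,-0.037,0,0],[0,0.013,-0.037,0,0],[0,0.013,-0.037,0,0],[0,0.013,-0.037,0,0],[0,0.013,-0.037,0,0]]'; python3 -m pendant '[[0,0.009,-0.037,0,0],[0,0.009,-0.037,0,0],[0,0.009,-0.037,0,0],[0,0.009,-0.037,0,0],[0,0.009,-0.037,0,0],[0,0.009,-0.037,0,0],[0,0.009,-0.037,0,0],[0,0.009,-0.037,0,0],[0,0,0,0,0],[0,0,0,0,0]]'
cat > look.py <<'E'
from h import *
import sys
np.set_printoptions(precision=4,suppress=True)
o=bot.get_obs();print(o["t"],o["eef_pos"],o["tool_rot"],o["contact_force"],o["gripper_width"])
im,d=bot.read_camera("wrist");cv2.imwrite(sys.argv[1],im)
for n in ["buffer_1","reject_tray"]:
    for r in bot.trace(n,"wrist"):
        P=cloud("wrist",r["mask"],d)
        if len(P)==0: continue
        T=P[P[:,2]>np.percentile(P[:,2],98)-.006]
        (c,rad)=cv2.minEnclosingCircle(T[:,:2].astype(np.float32))
        print(n,round(r["score"],2),np.round(r["at"]),len(P),np.percentile(P,1,axis=0),np.percentile(P,99,axis=0),"top",np.array(c),rad)
E
python3 look.py pics/w1.png
```

```text
t: 1.5
eef_pos: [0.3788, -0.3188, 0.405]
tool_rot: [0.0, 1.0, -0.0, 0.0]
contact_force: [0.8, 0.3, -0.3]
gripper_width: -0.001
grasp_force: 0.0
t: 2.33
eef_pos: [0.4509, -0.0225, 0.405]
tool_rot: [-0.0, 1.0, 0.002, 0.0]
contact_force: [0.1, -0.2, 0.5]
gripper_width: 0.002
grasp_force: 0.0
2.3333 [ 0.4509 -0.0225  0.405 ] [-0.0002  1.      0.0025  0.0004] [ 0.1427 -0.2286  0.4504] 0.0015707521450714207
buffer_1 0.97 [458. 218.] 2138 [ 0.3925 -0.2467  0.0016] [ 0.4339 -0.2087  0.0615] top [ 0.4111 -0.231 ] 0.01734108477830887
buffer_1 0.92 [386. 209.] 1851 [ 0.4082 -0.1686  0.002 ] [ 0.4512 -0.1294  0.0618] top [ 0.4286 -0.1515] 0.017141809687018394
buffer_1 0.84 [ 94. 166.] 2439 [0.4535 0.1445 0.0008] [0.4981 0.1822 0.0677] top [0.476  0.1669] 0.017000412568449974
buffer_1 0.61 [250. 194.] 1511 [ 0.4253 -0.019   0.0069] [0.463  0.0236 0.0617] top [0.4408 0.0028] 0.016801079735159874
reject_tray 0.8 [337.  50.] 13074 [ 0.5396 -0.1537  0.003 ] [ 0.6381 -0.0273  0.0188] top [ 0.5888 -0.0901] 0.08049774169921875
```

View pics/w1.png

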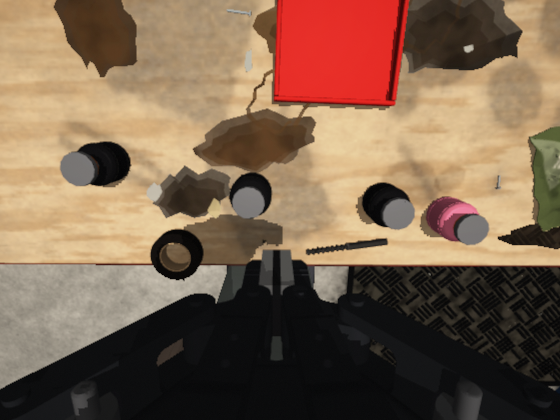

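Buffers at (250,194), (386,209) and (94,166) in the wrist view are black, and pink is at (458,218). Cap circle radii of about 17 mm match the description. I'll press the middle one first.

```bash
cat > p.sh <<'E'
grep -E 'eef|contact|^t:' | tr '\n' ' '; echo
E
python3 -m pendant '[[0,-0.010,-0.0255,0.030,0],[0,0,0,0.033,0],[0,0,0,0.033,0],[0,0,0,0.033,0],[0,0,0,0.030,0],[0,0,0,0,0],[0,0,0,0,0]]' | sh p.sh
for i in 1 ; do python3 -m pendant '[[0,0,0,0.003,0],[0,0,0,0,0]]' | sh p.sh
python3 -m pendant '[[0,0,0,0.002,0],[0,0,0,0,0]]' | sh p.sh
python3 -m pendant '[[0,0,0,0.002,0],[0,0,0,0,0]]' | sh p.sh
python3 -m pendant '[[0,0,0,0.002,0],[0,0,0,0,0]]' | sh p.sh
done
```

```text
t: 3.07 eef_pos: [0.44, -0.0003, 0.2451] contact_force: [0.4, -0.1, 0.7] 
t: 3.23 eef_pos: [0.4414, 0.0004, 0.2442] contact_force: [0.9, -0.5, -0.9] 
t: 3.4 eef_pos: [0.441, 0.0007, 0.2417] contact_force: [-0.5, -0.2, -0.1] 
t: 3.57 eef_pos: [0.4406, 0.0008, 0.239] contact_force: [-0.6, -0.2, 0.6] 
t: 3.73 eef_pos: [0.4405, 0.0008, 0.2365] contact_force: [0.6, 0.2, 0.8]
```

```bash
python3 -m pendant '[[0,0,-0.001,0,0],[0,0,0,0,0],[0,0,0,0,0]]' | sh p.sh
python3 -m pendant '[[0,0,0,0.001,0],[0,0,0,0,0]]' | sh p.sh
python3 -m pendant '[[0,0,0,0.001,0],[0,0,0,0,0]]' | sh p.sh
python3 -m pendant '[[0,0,0,0.001,0],[0,0,0,0,0]]' | sh p.sh
python3 -m pendant '[[0,0,0,0.001,0],[0,0,0,0,0]]' | sh p.sh
```

```text
t: 3.98 eef_pos: [0.4406, 0.0019, 0.2367] contact_force: [-0.9, 0.0, -0.7] 
t: 4.15 eef_pos: [0.4405, 0.0018, 0.2356] contact_force: [-0.1, -0.1, 0.0] 
t: 4.32 eef_pos: [0.4405, 0.0018, 0.2346] contact_force: [-0.5, -0.8, 0.2] 
t: 4.48 eef_pos: [0.4406, 0.0018, 0.2336] contact_force: [1.1, 0.3, 0.8] 
t: 4.65 eef_pos: [0.4406, 0.0018, 0.2327] contact_force: [-0.1, -0.1, 0.8]
```

```bash
python3 -m pendant '[[0,0,0,0.001,0],[0,0,0,0,0]]' | sh p.sh
python3 -m pendant '[[0,0,0,0.001,0],[0,0,0,0,0]]' | sh p.sh
python3 -m pendant '[[0,0,0,0.001,0],[0,0,0,0,0]]' | sh p.sh
```

```text
t: 4.82 eef_pos: [0.4406, 0.0018, 0.2317] contact_force: [-1.1, -0.4, 2.3] 
t: 4.98 eef_pos: [0.4406, 0.0018, 0.2307] contact_force: [-0.0, -0.6, 2.0] 
t: 5.15 eef_pos: [0.4406, 0.0018, 0.2297] contact_force: [0.0, 0.4, 2.2]
```

```bash
python3 -m pendant '[[0,0,0,0.001,0],[0,0,0,0,0]]' | sh p.sh
python3 -m pendant '[[0,0,0,0.001,0],[0,0,0,0,0]]' | sh p.sh
for i in 1 2 3 4; do python3 -m pendant '[[0,0,0,0,0]]' | sh p.sh; done
```

```text
t: 5.32 eef_pos: [0.4406, 0.0018, 0.2287] contact_force: [-0.8, -0.7, 4.2] 
t: 5.48 eef_pos: [0.4406, 0.0018, 0.2277] contact_force: [-0.6, -0.2, 5.5] 
t: 5.57 eef_pos: [0.4406, 0.0018, 0.2277] contact_force: [-0.5, 1.0, 4.2] 
t: 5.65 eef_pos: [0.4406, 0.0018, 0.2278] contact_force: [-0.7, -0.8, 5.3] 
t: 5.73 eef_pos: [0.4406, 0.0018, 0.2277] contact_force: [0.7, -1.1, 4.6] 
t: 5.82 eef_pos: [0.4406, 0.0018, 0.2277] contact_force: [-1.1, -0.6, 4.3]
```

```bash
python3 -m pendant '[[0,0,0,-0.025,0],[0,-0.003,0.0384,0,0],[0,-0.003,0.0384,0,0],[0,-0.003,0.0383,0,0],[0,-0.003,0.0383,0,0],[0,0,0,0,0],[0,0,0,0.016,0],[0,0,0,0,0],[0,0,0,0,0]]' | sh p.sh
python3 -m pendant '[[0,0,0,0.001,0],[0,0,0,0,0]]' | sh p.sh
python3 -m pendant '[[0,0,0,0.001,0],[0,0,0,0,0]]' | sh p.sh
python3 -m pendant '[[0,0,0,0.001,0],[0,0,0,0,0]]' | sh p.sh
python3 -m pendant '[[0,0,0,0.001,0],[0,0,0,0,0]]' | sh p.sh
```

```text
t: 6.57 eef_pos: [0.428, -0.1512, 0.236] contact_force: [-0.6, 0.4, -0.0] 
t: 6.73 eef_pos: [0.4287, -0.151, 0.2359] contact_force: [-0.1, 0.4, -0.2] 
t: 6.9 eef_pos: [0.4287, -0.1512, 0.2349] contact_force: [-0.4, 0.4, 1.0] 
t: 7.07 eef_pos: [0.4287, -0.1515, 0.2338] contact_force: [0.0, 0.7, 1.0] 
t: 7.23 eef_pos: [0.4287, -0.1515, 0.2328] contact_force: [0.7, 0.8, 3.2]
```

```bash
for i in 1 2 3 4; do python3 -m pendant '[[0,0,0,0.001,0],[0,0,0,0,0]]' | sh p.sh;done
for i in 1 2 3 4; do python3 -m pendant '[[0,0,0,0,0]]' | sh p.sh; done
```

```text
t: 7.4 eef_pos: [0.4287, -0.1515, 0.2318] contact_force: [-0.9, 1.1, 3.9] 
t: 7.57 eef_pos: [0.4288, -0.1515, 0.2308] contact_force: [-1.0, 0.8, 5.6] 
t: 7.73 eef_pos: [0.4288, -0.1516, 0.2299] contact_force: [-0.9, 1.1, 7.4] 
t: 7.9 eef_pos: [0.4288, -0.1516, 0.229] contact_force: [-1.2, 0.5, 7.9] 
t: 7.98 eef_pos: [0.4288, -0.1516, 0.2291] contact_force: [-1.2, 1.9, 9.1] 
t: 8.07 eef_pos: [0.4288, -0.1516, 0.2291] contact_force: [-1.3, 0.7, 7.7] 
t: 8.15 eef_pos: [0.4288, -0.1516, 0.2291] contact_force: [-1.8, 1.4, 8.8] 
t: 8.23 eef_pos: [0.4288, -0.1515, 0.2291] contact_force: [-0.1, 1.0, 8.3]
```

C is clearly good, with a slope of about 1.65 N/mm. I'll press it 1 mm further, then go to A.

```bash
for i in 1; do python3 -m pendant '[[0,0,0,0.001,0],[0,0,0,0,0],[0,0,0,0,0]]' | sh p.sh;done
python3 -m pendant '[[0,0,0,-0.030,0],[0,0.0053,-0.0354,0,0],[0,0.0053,-0.0354,0,0],[0,0.0053,-0.0354,0,0],[0,0.0053,-0.0354,0,0],[0,0.0053,-0.0354,0,0],[0,0.0053,-0.0354,0,0],[0,0.0053,-0.0354,0,0],[0,0.0053,-0.0354,0,0],[0,0.0053,-0.0354,0,0],[0,0,0,0,0],[0,0,0,0,0]]' | sh p.sh
python3 -m pendant '[[0,0,0,0.014,0],[0,0,0,0,0],[0,0,0,0,0]]' | sh p.sh
for i in 1 2 3; do python3 -m pendant '[[0,0,0,0.001,0],[0,0,0,0,0]]' | sh p.sh;done
```

```text
t: 8.48 eef_pos: [0.4288, -0.1516, 0.2282] contact_force: [-2.0, 1.3, 9.6] 
t: 9.48 eef_pos: [0.476, 0.1693, 0.2574] contact_force: [0.2, -0.4, -0.0] 
t: 9.73 eef_pos: [0.4758, 0.1654, 0.243] contact_force: [-1.0, 0.2, 0.4] 
t: 9.9 eef_pos: [0.4764, 0.1663, 0.2429] contact_force: [0.4, -0.2, -0.2] 
t: 10.07 eef_pos: [0.4764, 0.1668, 0.2419] contact_force: [0.3, -0.2, -0.7] 
t: 10.23 eef_pos: [0.4763, 0.1669, 0.2407] contact_force: [0.2, 0.4, -0.5]
```

```bash
for i in 1 2 3 4 5; do python3 -m pendant '[[0,0,0,0.001,0],[0,0,0,0,0]]' | sh p.sh;done
```

```text
t: 10.4 eef_pos: [0.4764, 0.167, 0.2397] contact_force: [-0.0, 0.3, 1.6] 
t: 10.57 eef_pos: [0.4764, 0.1671, 0.2388] contact_force: [-0.6, 0.2, 2.5] 
t: 10.73 eef_pos: [0.4764, 0.167, 0.2379] contact_force: [-0.7, -1.6, 5.7] 
t: 10.9 eef_pos: [0.4764, 0.1671, 0.2369] contact_force: [-1.2, -1.0, 7.0] 
t: 11.07 eef_pos: [0.4765, 0.1671, 0.2361] contact_force: [-0.9, -0.9, 8.5]
```

A is good as well, so the middle one (B) is the soft one. I'll finish A's press and go above B with the jaws open.

```bash
python3 -m pendant '[[0,0,0,0.0013,0],[0,0,0,0,0],[0,0,0,0,0]]' | sh p.sh
python3 -m pendant '[[0,0,0,-0.030,0],[0.07,-0.0071,0.033,0,0],[0.07,-0.0071,0.033,0,0],[0.07,-0.0071,0.033,0,0],[0.07,-0.0071,0.033,0,0],[0.07,-0.0071,0.033,0,0],[0.07,0,0,0,0],[0.07,0,0,0,0],[0.07,0,0,0,0],[0.07,0,0,0,0]]' 40
python3 look.py pics/w2.png
```

```text
t: 11.32 eef_pos: [0.4765, 0.1671, 0.235] contact_force: [-1.9, -1.4, 10.1] 
t: 12.15
eef_pos: [0.4411, 0.0032, 0.2644]
tool_rot: [-0.0, 1.0, 0.001, 0.0]
contact_force: [-0.3, 0.1, 1.2]
gripper_width: 0.818
grasp_force: 0.0
12.15 [0.4411 0.0032 0.2644] [-0.0003  1.      0.0009  0.0002] [-0.2525  0.1372  1.1971] 0.8175001895457285
buffer_1 0.9 [271. 228.] 4459 [ 0.425  -0.0147  0.0014] [0.4635 0.0277 0.0619] top [0.4407 0.0062] 0.01721440814435482
buffer_1 0.76 [499. 245.] 6660 [ 0.4105 -0.164   0.0023] [ 0.4525 -0.1259  0.0616] top [ 0.4298 -0.1485] 0.01787864975631237
buffer_1 0.74 [559. 238.] 182 [ 0.3899 -0.2225  0.0006] [ 0.4307 -0.1977  0.0271] top [ 0.4097 -0.1882] 0.02888871543109417
buffer_1 0.67 [ 37. 175.] 4826 [0.4547 0.1476 0.003 ] [0.4975 0.1729 0.0623] top [0.4726 0.1596] 0.009855907410383224
reject_tray 0.75 [422.  42.] 16407 [ 0.5391 -0.1475  0.0033] [ 0.5844 -0.0202  0.0192] top [ 0.5624 -0.0845] 0.06784319877624512
reject_tray 0.44 [499. 246.] 6649 [ 0.4113 -0.1637  0.0024] [ 0.4524 -0.126   0.0616] top [ 0.4303 -0.1485] 0.017611054703593254
```

View pics/w2.png

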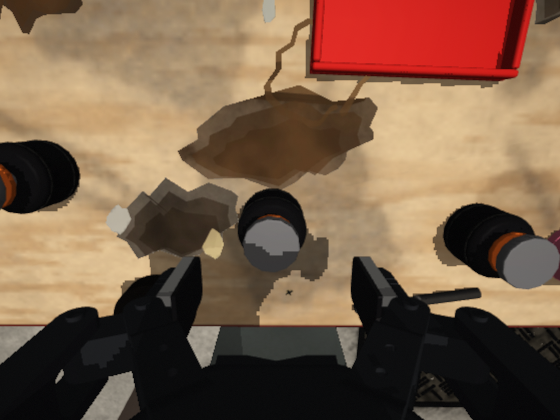

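The soft buffer at (271,228) sits between the open fingers, and the tape roll at about (140,295) is clear of the finger path. I'll descend and grip.

```bash
python3 -m pendant '[[0.07,0.001,-0.0015,0.025,0],[0.07,0,0,0.025,0],[0.07,0,0,0.02,0],[0.07,0,0,0.012,0],[0.07,0,0,0.0075,0],[0.07,0,0,0,0],[0.07,0,0,0,0]]' 40
python3 -m pendant '[[0.03,0,0,0,0],[0.03,0,0,0,0],[0.03,0,0,0,0],[0.03,0,0,0,0],[0.03,0,0,0,0],[0.03,0,0,0,0],[0.03,0,0,0,0],[0.03,0,0,0,0]]' 40
```

```text
t: 12.88
eef_pos: [0.4419, 0.004, 0.175]
tool_rot: [-0.0, 1.0, 0.0, -0.0]
contact_force: [-0.8, 0.7, -0.2]
gripper_width: 0.817
grasp_force: 0.0
t: 13.55
eef_pos: [0.4424, 0.004, 0.1761]
tool_rot: [-0.0, 1.0, 0.0, 0.001]
contact_force: [-1.4, 2.0, 6.2]
gripper_width: 0.523
grasp_force: 40.2
```

```bash
python3 -m pendant '[[0.03,0,0,-0.01,0],[0.03,0,0,-0.015,0],[0.03,0,0,-0.015,0],[0.03,0,0,-0.015,0],[0.03,0,0,0,0]]' | sh p.sh
python3 -m pendant '[[0.03,0.012,0.0067,0,0],[0.03,0.023,0.0127,0,0],[0.03,0.023,0.0127,0,0],[0.03,0.023,0.0127,0,0],[0.03,0.023,0.0127,0,0],[0.03,0.023,0.0127,0,0],[0.03,0.022,0.0127,0,0],[0.03,0.012,0.0067,0,0],[0.03,0,0,0,0],[0.03,0,0,0,0],[0.03,0,0,0,0]]'
python3 - <<'E'
from h import *
np.set_printoptions(precision=4,suppress=True)
out=[]
for c in ["wrist","side"]:
    im,d=bot.read_camera(c);out.append(im if c=="wrist" else cv2.resize(im[150:290,190:400],None,fx=2.67,fy=3)[:420])
    m=(im[:,:,2]>120)&(im[:,:,1]<60)&(im[:,:,0]<60)
    P=cloud(c,m,d);P=P[(P[:,2]<.022)&(P[:,2]>-.01)&(abs(P[:,0]-.6)<.12)&(abs(P[:,1]+.085)<.12)]
    print(c,len(P),np.percentile(P,.5,axis=0),np.percentile(P,99.5,axis=0))
im=np.hstack([cv2.resize(o,(400,300)) for o in out]);cv2.imwrite("pics/w3.png",im)
E
```

```text
t: 13.97 eef_pos: [0.4426, 0.0034, 0.2328] contact_force: [0.7, -0.6, -2.9] 
t: 14.88
eef_pos: [0.6017, -0.0857, 0.2292]
tool_rot: [-0.0, 1.0, 0.0, -0.001]
contact_force: [0.8, 0.1, -2.8]
gripper_width: 0.522
grasp_force: 42.1
wrist 27004 [ 0.5732 -0.1506  0.0038] [ 0.6701 -0.0224  0.0195]
side 755 [ 0.5372 -0.1561 -0.0005] [ 0.6681 -0.0189  0.0202]
```

View pics/w3.png

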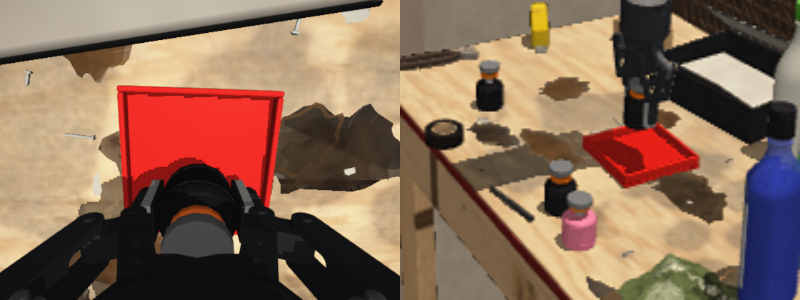

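The wrist half shows the buffer upright between the fingers (about 200,200), over the tray. The tray centre measures about (0.604,-0.086), so I'll lower it slowly.

```bash
python3 -m pendant '[[0.03,0.001,0,0.006,0],[0.03,0.001,0,0.01,0],[0.03,0,0,0.01,0],[0.03,0,0,0.009,0],[0.03,0,0,0.005,0],[0.03,0,0,0.003,0],[0.03,0,0,0.002,0],[0.03,0,0,0,0],[0.03,0,0,0,0]]' | sh p.sh
python3 -m pendant '[[0.03,0,0,0.001,0],[0.03,0,0,0,0]]' | sh p.sh
python3 -m pendant '[[0.03,0,0,0.001,0],[0.03,0,0,0,0]]' | sh p.sh
python3 -m pendant '[[0.03,0,0,0.001,0],[0.03,0,0,0,0]]' | sh p.sh
```

```text
t: 15.73 eef_pos: [0.6049, -0.0861, 0.1851] contact_force: [0.7, -1.0, -2.5] 
t: 15.9 eef_pos: [0.6049, -0.0862, 0.1842] contact_force: [-0.1, 0.2, -3.6] 
t: 16.07 eef_pos: [0.6048, -0.0861, 0.183] contact_force: [-0.4, 0.1, -4.1] 
t: 16.23 eef_pos: [0.6047, -0.0861, 0.1818] contact_force: [-0.2, 0.4, -3.4]
```

```bash
for i in 1 2 3; do python3 -m pendant '[[0.03,0,0,0.0007,0],[0.03,0,0,0,0]]' | sh p.sh; done
```

```text
t: 16.4 eef_pos: [0.6048, -0.0861, 0.1813] contact_force: [0.1, -0.4, -2.3] 
t: 16.57 eef_pos: [0.6048, -0.0861, 0.1812] contact_force: [-2.9, 0.4, 4.3] 
t: 16.73 eef_pos: [0.6048, -0.0861, 0.1812] contact_force: [-5.3, 0.9, 11.0]
```

It's on the floor. I'll release and rise.

```bash
python3 -m pendant '[[0.03,0,0,-0.001,0],[0.055,0,0,0,0],[0.07,0,0,0,0],[0.07,0,0,0,0],[0.07,0,0,0,0],[0.07,0,0,0,0],[0.07,0,0,0,0],[0.07,0,0,0,0]]'
python3 -m pendant '[[0.07,0,0,-0.01,0],[0.07,0,0,-0.02,0],[0.07,0,0,-0.03,0],[0.07,0,0,-0.03,0],[0.07,0,0,-0.03,0],[0.07,-0.03,0,-0.02,0],[0.07,-0.03,0,-0.02,0],[0.07,-0.03,0,0,0],[0.07,0,0,0,0],[0.07,0,0,0,0],[0.07,0,0,0,0],[0.07,0,0,0,0]]'
python3 look.py pics/w4.png
```

```text
t: 17.4
eef_pos: [0.6048, -0.0861, 0.1808]
tool_rot: [-0.0, 1.0, -0.0, 0.0]
contact_force: [-0.2, -0.2, -0.1]
gripper_width: 0.822
grasp_force: 0.0
t: 18.4
eef_pos: [0.5157, -0.086, 0.341]
tool_rot: [-0.0, 1.0, 0.0, 0.0]
contact_force: [0.3, -0.5, 0.4]
gripper_width: 0.819
grasp_force: 0.0
18.4 [ 0.5157 -0.086   0.341 ] [-0.0001  1.      0.      0.0005] [ 0.2553 -0.5308  0.425 ] 0.8190802166053801
buffer_1 0.86 [424. 289.] 1317 [ 0.4134 -0.2619 -0.0003] [ 0.524  -0.1388  0.2175] top [ 0.4732 -0.1869] 0.07835415005683899
buffer_1 0.76 [335. 285.] 2021 [ 0.4146 -0.1589  0.0026] [ 0.4526 -0.1262  0.0613] top [ 0.4607 -0.1394] 0.04943682253360748
buffer_1 0.69 [276. 100.] 2703 [ 0.5809 -0.1084  0.0352] [ 0.624  -0.0649  0.0668] top [ 0.6028 -0.0865] 0.016910772770643234
buffer_1 0.67 [ 19. 238.] 2101 [0.4558 0.1473 0.0018] [0.4979 0.1719 0.0505] top [0.4749 0.1657] 0.02218232862651348
buffer_1 0.35 [271.  71.] 20688 [ 0.5421 -0.15    0.0031] [ 0.6687 -0.023   0.0187] top [ 0.6057 -0.0862] 0.09036578983068466
```

View pics/w4.png

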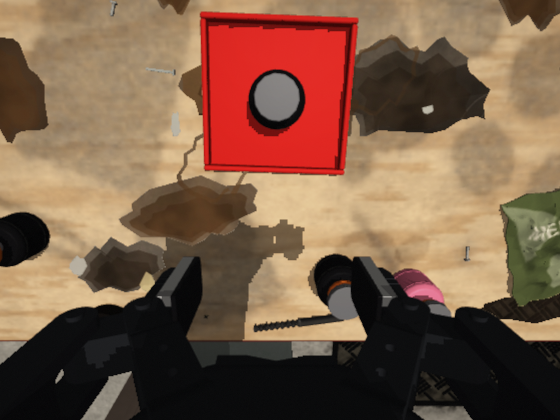

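The buffer stands upright, centred in the tray at (276,100), and the two good ones are in place.

```bash
python3 -c "
from station import bot
print(bot.hand_in())"
```

```text
the job is handed in; nothing more can be done
None
```

The soft buffer was the middle of the three: it pushed back with about 4.8 N at roughly 6 mm, while the other two gave about 10 N at roughly 5.5 mm. It now stands upright in the centre of the red tray, the two good ones are where they were, and the job is handed in after about 18 s; the hand-in returned no verdict.

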